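# Bring the pill dispenser round to today and release

## Task

The weekly pill dispenser is a few days behind. With a fingertip, flick the tabs at the edge of its wheel anticlockwise (seen from above), click by click, until the tab with the long raised bar rests at the arrow on the console, without letting it click past; then press the round release key on the console fully down and let it come up again. Do it gently, grasp nothing, and leave the other things on the shelf where they are.

Things in the scene. Friction and masses are not known exactly. Their poses are not given: they have to be found in the camera images.
- dispenser: weekly pill dispenser of white plastic, fixed, yaw up to 30 degrees either way. Origin on the shelf (z = 0) on the wheel's upright axis; own x points from that axis to its console, so the wheel is on the robot's side. Foot of radius 85, 10 high; on it a column of radius 41 carries the wheel. Console: block at own x 95 to 170, own y -75 to 75, top 52 high.
- wheel (a joint): turn of the wheel in rad, growing anticlockwise seen from above. Click stops at whole multiples of 0.898 (2*pi/7): it falls into the nearest by itself, and pushed a bit over halfway (some 3 N at a tab's end) it snaps on to the next and rests there. At 0 the tab with the bar is at the arrow; it starts two to four clicks short of that, at a negative value.
- wheel_top (a point): on the wheel's axis, on its top face. Flat grey star-shaped thumbwheel: disc of radius 48 with seven straight tabs 51 degrees apart, 14 wide, reaching to radius 82; underside 32, top 46 above the shelf, open below the tabs down to the foot. A shut fingertip fits down in the gap (47 at radius 70) between two tabs. At every click stop one gap is centred on the dispenser's own -x.
- bar_tip (a point): outer end, on the wheel's top face (46 above the shelf), of the one tab that carries a long raised bar (54 by 8, 5 high, along the tab); the other six tabs have only a small round bump at their root
- pointer_tip (a point): tip of the fixed white arrow, 52 to 58 above the shelf, that juts from the middle of the console's edge over the wheel's rim, 70 from the wheel's axis and above the tabs
- key (a joint): the console's round release key, the only push button: 0 up, 0.006 m fully down, pressed straight down; springs back; fully down takes 5 N
- key_top (a point): centre of the key's top face when up (30 diameter), on the console's top, at own x 135, own y 38 of the dispenser; it moves with the key
- pill_bottle: amber screw-top pill bottle, upright, 40 diameter, 85 tall; origin under its centre; loose, to be left alone
- tumbler: glass tumbler, upright, 66 diameter at the rim, 95 tall; origin under its centre; loose, to be left alone
- dish: grey ceramic dish, 120 diameter, 35 tall; origin under its centre; loose, to be left alone
- spoon: steel spoon, 160 long, lying along its own x; origin under its middle; loose, to be left alone
- bp_monitor: white plastic blood pressure monitor, box 110 (own x) by 140 (own y) by 48 high; origin under its centre; loose, to be left alone

How it is judged:
By the outcome, as a careful person would: the job done as asked, in the order asked, and still so for the second after the job is handed in, with the robot touching nothing.
It also fails if it takes over 58 s, if anything falls off the work surface, if the arm or the gripper's body presses on something with over 40 N, if the wrist force passes 120 N, or if a joint passes its speed limit or range.

## Robot

A 6-joint arm with a two-finger parallel gripper is mounted at the origin on the work surface. World frame = base frame: x ahead of the robot, y to its left, z up, the work surface at z = 0. Lengths are in m, angles in rad, forces in N, time in s.
With the tool pointing down it reaches from about 0.3 to 0.85 m from the base axis. Payload 5.4 kg.
Tool frame: the origin (TCP) lies on the centre line of the jaws, within the pads' length; the fingertips stand 19 mm ahead of it and the grasp point (between the pads) is the TCP (arm.tip_extent is the distance from the TCP to the fingertips, in m); z points along the fingers, y is the line along which they close (so a half turn about z gives the same grasp; the last joint's range is limited). The gripper opens to 85 mm and grips with 20 to 120 N. Pads are 22 mm wide; open, the fingers measure 114 mm over their backs; the gripper's body (76 mm by 85 mm) begins 54 mm behind the grasp point. The pads swing forward as they close: fully open they stand 13 mm farther back than shut.
Start: joints at [-1.397, 0.158, 1.597, -0, 1.386, -0.21], TCP at [0.215, -0.533, 0.211] pointing down, gripper open.
Joint ranges: [-2.91, 2.91], [-0.94, 2.29], [0.18, 2.7], [-1.29, 4.43], [0.17, 2.64], [-3, 3]. Speed limits (rad/s): [2.57, 2.57, 3.14, 3.14, 3.14, 3.14].

## Interface

Orientations are given as a unit quaternion [w, x, y, z].
In Python, from station import telemetry, eyes, arm gives the robot as it stands. The module is installed in compiled form; this text tells all that it offers.
- The arm moves only by the tool arm_command, never from a script. Its argument "deltas" is a list of rows, each an object with "travel": the shift along the world's x, y, z normalised to -1 to 1, where 1 is 0.12 m, a list of three; "rot": the turn, a rotation vector about the world's x, y, z normalised to -1 to 1, where 1 is 120 degrees, a list of three; "jaw": the opening, from -1 (shut) to 1 (fully open), so that 0 is half open. A call has exactly 8 rows; each row is the pose to reach, as a shift and turn from the pose commanded when the call began; what a row does not reach only later rows make up. A row lasts 1/8 s, in which the tool goes at most 62.5 mm and 10.7 degrees, less where a joint would pass 70% of its speed; a pose out of reach is approached as far as the arm can. A call with a number of a shift or a turn outside -1 to 1 is refused whole. A call with a gripper value outside its range is refused whole. The fingers move at their own pace and stop on an object; "newtons" is the grip in N (left out, the last holds). Time passes only in rows, so rows that repeat a pose let the fingers close, or fill a call up. It gives the time, the measured TCP pose, the force, the opening and the grip force at its end, in the units of the state.
- telemetry.get_state(): the state, without advancing time (a new reading comes with each control period).
- eyes.grab_frame(name): name is "scene" or "top" or "wrist"; returns the picture (400x640x3 uint8, red, green, blue); there is no depth.
- eyes.calibration(name): a dict with "K" (3x3 intrinsics, pixels), "eye" and "orientation" of the camera in the world. Camera axes: x right, y down, z forward; pixel columns grow to the right and rows downward; lengths in m; the calibration is good to about 2 mm. The wrist camera is an equidistant fisheye: a pixel r from the principal point sees the ray r / f radians off the axis. A picture is of the moment at which its call begins: read the wrist's pose just before it. calibration takes no time and is no camera call; for the wrist camera it gives the pose at the moment of the call.
- arm.job_done(): hands the job in; it is judged then, once.
The state is a dict: "clock": time; "q": joint angles; "joint_velocities": joint speeds; "joint_efforts": joint torques, N m; "eef_pos": TCP position; "orientation": TCP orientation; "force": force on the tool from outside, world axes, zero at the start; "moment": the same for the moment, N m; "grip_width": opening from 0.0 (shut) to 1.0 (fully open); "finger_force": force on a finger pad.
Only numpy, scipy, OpenCV 4.12 (cv2) and the standard library are available. Lean on these libraries where they do the work, as an engineer would, in place of code of your own. Each camera call takes 0.05 s, during which the arm holds its last target. There are 200 camera calls.

## Working session

There is one attempt and no reset: what is moved stays moved. The work goes in short steps, Python scripts to look and compute and a tool call to move; the robot and the scene stay as the last step left them, time stands still between calls to the robot, and variables do not carry over. Pictures are saved under pics/ and viewed, at most 10 in all, crops included, and the job is handed in when it is done.

Besides the shell and the picture viewer there is one more tool, called after ">>>" by a JSON object that holds its "fn" and its "kwargs", one argument or row to a line. arm_command: Moves the arm, as the interface text tells. Scaled input: -1 to 1 covers 0.12 m each way for a shift and 120 degrees each way for a turn. Its arguments: {"type":"object","properties":{"deltas":{"type":"array"},"newtons":{"type":"number"}},"required":["deltas"]}

```bash
mkdir -p pics
python3 - <<'E'
from station import telemetry, eyes, arm
import cv2
for n in("top","scene"):
    f=eyes.grab_frame(n); cv2.imwrite(f"pics/{n}0.png",f[:,:,::-1]); c=eyes.calibration(n); print(n,c)
s=telemetry.get_state();print(s["clock"],s["eef_pos"],s["orientation"],s["grip_width"],arm.tip_extent)
E
```

```text
top {'K': array([[422.42936292,   0.        , 319.16784206],
       [  0.        , 422.42936292, 206.15771442],
       [  0.        ,   0.        ,   1.        ]]), 'eye': array([0.34053755, 0.01889593, 1.57016727]), 'orientation': array([ 0.03452264, -0.70392026,  0.70888669, -0.02800208])}
scene {'K': array([[417.75122021,   0.        , 313.44262238],
       [  0.        , 417.75122021, 198.51770233],
       [  0.        ,   0.        ,   1.        ]]), 'eye': array([0.97487873, 0.72129657, 0.90007854]), 'orientation': array([-0.12457643,  0.29084621,  0.87249836, -0.3723383 ])}
0.1 [ 0.21517832 -0.53260189  0.20989628] [-8.68325338e-04  9.81641222e-01  1.90734779e-01  2.19673533e-05] 1.0058309411519706 0.019
```

View pics/top0.png

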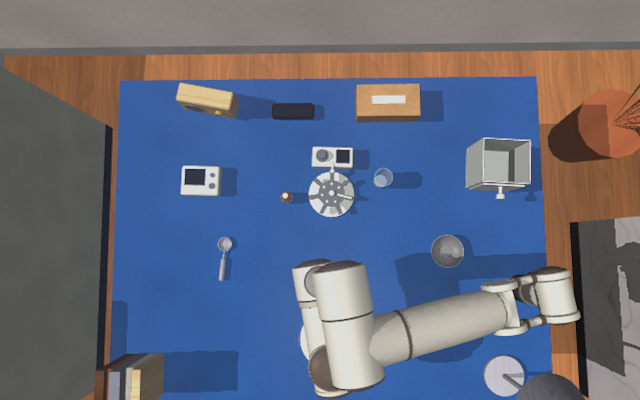

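View pics/scene0.png

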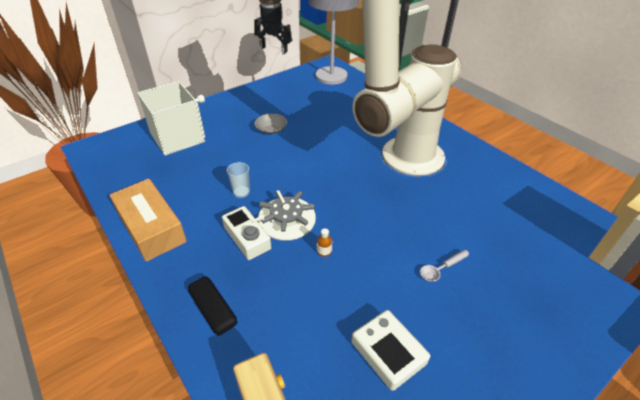

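The top view shows the wheel at about (331,194), with the console above it at (332,157) and the key at (322,155). The bottle is at (286,197) and the tumbler at (383,177). I'll zoom in on both views.

```bash
cat > h.py <<'E'
import numpy as np
from scipy.spatial.transform import Rotation as R
from station import telemetry, eyes, arm
def cam(n):
    c=eyes.calibration(n); w,x,y,z=c["orientation"]
    return c["K"],np.array(c["eye"]),R.from_quat([x,y,z,w]).as_matrix()
def proj(n,P):
    K,e,M=cam(n); p=(np.atleast_2d(P)-e)@M
    return (p@K.T)[:,:2]/p[:,2:]
def back(n,u,v,z):
    K,e,M=cam(n); d=M@np.linalg.solve(K,[u,v,1.]); return e+d*(z-e[2])/d[2]
E
python3 - <<'E'
import cv2,numpy as np
from h import *
a=cv2.imread("pics/top0.png")[135:225,275:405]; b=cv2.imread("pics/scene0.png")[175:265,215:345]
cv2.imwrite("pics/z0.png",np.vstack([cv2.resize(i[:, :],(780//2*1,270),interpolation=cv2.INTER_CUBIC) for i in (a,b)]) if 0 else np.hstack([cv2.resize(i,None,fx=3.05,fy=5*0.61,interpolation=cv2.INTER_CUBIC) for i in (a,b)]))
for u,v,z in [(331,194,.046),(322,155,.055),(286,197,.085),(383,177,.095),(447,251,.03)]: print(back("top",u,v,z))
E
```

```text
[ 0.51975218 -0.01073519  0.046     ]
[0.66181751 0.02089273 0.055     ]
[0.50571134 0.14934316 0.085     ]
[ 0.57284242 -0.19344983  0.095     ]
[ 0.31095335 -0.42850666  0.03      ]
```

View pics/z0.png

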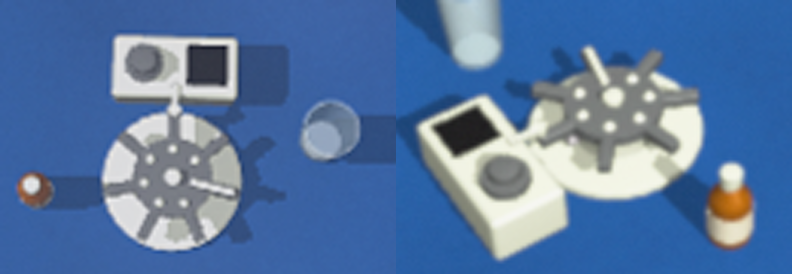

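The bar points to image right and slightly down, which is two clicks clockwise of the arrow, so wheel ≈ -1.795. Next I'll fit the dispenser pose.

```bash
cat > fit.py <<'E'
import cv2
from h import *
from scipy.optimize import least_squares
s=3.05
T=[((113,36),(170,75,52)),((238,40),(170,-75,52)),((173,177),(0,0,50)),((175,110),(70,0,58))]
S=[((486-396,95),(170-75,-75,52)),((613-396,97),(0,0,50)),((419-396,126),(170,-75,52)),((568-396,208),(95,75,52))]
S[0]=((486-396,95),(95,-75,52)); S.append(((497-396,236),(170,75,52)))
def w(P,p):
    P=np.array(P)/1000.; c,q=np.cos(p[2]),np.sin(p[2])
    return np.c_[p[0]+c*P[:,0]-q*P[:,1],p[1]+q*P[:,0]+c*P[:,1],P[:,2]]
tu=np.array([t[0] for t in T])/s+[275-.33,135-.33]; su=np.array([t[0] for t in S])/s+[215-.33,175-.33]
f=lambda p:np.r_[(proj("top",w([t[1] for t in T],p))-tu).ravel(),(proj("scene",w([t[1] for t in S],p))-su).ravel()]
r=least_squares(f,[.52,-.01,0],loss="soft_l1"); p=r.x
print(p,np.degrees(p[2])); print(f(p).reshape(-1,2).round(1))
k=w([(135,38,62),(70,0,58)],p); print("key,pointer",k)
a=-2*2*np.pi/7
L=[(135+15*np.cos(t),38+15*np.sin(t),62) for t in np.linspace(0,6.28,12)]+[(85*np.cos(t),85*np.sin(t),10) for t in np.linspace(0,6.28,40)]+[(82*np.cos(a+i*.8976),82*np.sin(a+i*.8976),46) for i in range(7)]+[(70,0,58),(95,75,52),(95,-75,52),(170,75,52),(170,-75,52)]
out=[]
for n,(x,y) in (("top",(275,135)),("scene",(215,175))):
    i=cv2.resize(cv2.imread(f"pics/{n}0.png")[y:y+90,x:x+130],None,fx=s,fy=s,interpolation=cv2.INTER_CUBIC)
    for u,v in (proj(n,w(L,p))-[x-.33,y-.33])*s: cv2.circle(i,(int(u),int(v)),1,(0,0,255),-1)
    out.append(i)
cv2.imwrite("pics/ov.png",np.hstack(out))
E
python3 fit.py
```

```text
[ 0.52493747 -0.00909501 -0.01841963] -1.0553669010889433
[[-1.2 -0.5]
 [-1.2 -1.4]
 [-0.8 -0.3]
 [-1.3  2.2]
 [-0.  -1.1]
 [ 0.1  0. ]
 [-1.5 -0.3]
 [ 0.4 -6.3]
 [-0.9 -2.7]]
key,pointer [[ 0.66061447  0.02641203  0.062     ]
 [ 0.59492559 -0.01038431  0.058     ]]
```

View pics/ov.png

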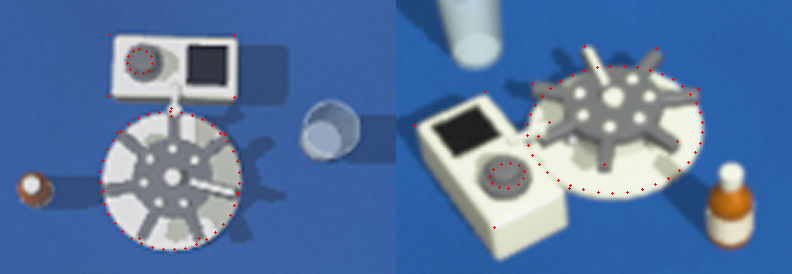

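The overlay agrees to within about 4 mm: axis near (0.525, -0.010), yaw about -1.5°. I'll shut the jaws and travel high to the gap on the robot's side, turning the tool so its closing line is radial.

>>> {"fn": "arm_command", "kwargs": {
  "deltas": [
    {"travel": [0.05, 0.125, 0], "rot": [0, 0, 0.024], "jaw": -1},
    {"travel": [0.1, 0.25, 0], "rot": [0, 0, 0.047], "jaw": -1},
    {"travel": [0.15, 0.375, 0], "rot": [0, 0, 0.07], "jaw": -1},
    {"travel": [0.2, 0.5, 0], "rot": [0, 0, 0.095], "jaw": -1},
    {"travel": [0.25, 0.625, 0], "rot": [0, 0, 0.12], "jaw": -1},
    {"travel": [0.3, 0.75, 0], "rot": [0, 0, 0.14], "jaw": -1},
    {"travel": [0.35, 0.875, 0], "rot": [0, 0, 0.165], "jaw": -1},
    {"travel": [0.4, 1, 0], "rot": [0, 0, 0.19], "jaw": -1}
  ]
}}

```text
clock: 1.1
eef_pos: [0.2637, -0.4122, 0.2108]
orientation: [0.0, 0.924, 0.383, 0.0]
force: [0.5, -0.2, 0.4]
grip_width: 0.0
finger_force: 0.0
```

>>> {"fn": "arm_command", "kwargs": {
  "deltas": [
    {"travel": [0.05, 0.125, 0], "rot": [0, 0, 0.024], "jaw": -1},
    {"travel": [0.1, 0.25, 0], "rot": [0, 0, 0.047], "jaw": -1},
    {"travel": [0.15, 0.375, 0], "rot": [0, 0, 0.07], "jaw": -1},
    {"travel": [0.2, 0.5, 0], "rot": [0, 0, 0.095], "jaw": -1},
    {"travel": [0.25, 0.625, 0], "rot": [0, 0, 0.12], "jaw": -1},
    {"travel": [0.3, 0.75, 0], "rot": [0, 0, 0.14], "jaw": -1},
    {"travel": [0.35, 0.875, 0], "rot": [0, 0, 0.165], "jaw": -1},
    {"travel": [0.4, 1, 0], "rot": [0, 0, 0.19], "jaw": -1}
  ]
}}

```text
clock: 2.1
eef_pos: [0.3117, -0.2922, 0.2108]
orientation: [0.0, 0.83, 0.558, 0.0]
force: [0.3, -0.1, 0.2]
grip_width: -0.0
finger_force: 0.0
```

>>> {"fn": "arm_command", "kwargs": {
  "deltas": [
    {"travel": [0.05, 0.125, 0], "rot": [0, 0, 0.024], "jaw": -1},
    {"travel": [0.1, 0.25, 0], "rot": [0, 0, 0.047], "jaw": -1},
    {"travel": [0.15, 0.375, 0], "rot": [0, 0, 0.07], "jaw": -1},
    {"travel": [0.2, 0.5, 0], "rot": [0, 0, 0.095], "jaw": -1},
    {"travel": [0.25, 0.625, 0], "rot": [0, 0, 0.12], "jaw": -1},
    {"travel": [0.3, 0.75, 0], "rot": [0, 0, 0.14], "jaw": -1},
    {"travel": [0.35, 0.875, 0], "rot": [0, 0, 0.165], "jaw": -1},
    {"travel": [0.4, 1, 0], "rot": [0, 0, 0.19], "jaw": -1}
  ]
}}

```text
clock: 3.1
eef_pos: [0.3596, -0.1721, 0.2108]
orientation: [-0.0, 0.704, 0.711, -0.0]
force: [-0.8, 0.1, 0.7]
grip_width: -0.001
finger_force: 0.0
```

>>> {"fn": "arm_command", "kwargs": {
  "deltas": [
    {"travel": [0.05, 0.125, 0], "rot": [0, 0, 0], "jaw": -1},
    {"travel": [0.1, 0.25, 0], "rot": [0, 0, 0], "jaw": -1},
    {"travel": [0.15, 0.375, 0], "rot": [0, 0, 0], "jaw": -1},
    {"travel": [0.2, 0.5, 0], "rot": [0, 0, 0], "jaw": -1},
    {"travel": [0.25, 0.625, 0], "rot": [0, 0, 0], "jaw": -1},
    {"travel": [0.3, 0.75, 0], "rot": [0, 0, 0], "jaw": -1},
    {"travel": [0.35, 0.875, 0], "rot": [0, 0, 0], "jaw": -1},
    {"travel": [0.4, 1, 0], "rot": [0, 0, 0], "jaw": -1}
  ]
}}

```text
clock: 4.1
eef_pos: [0.4075, -0.0521, 0.2108]
orientation: [0.0, 0.704, 0.71, -0.0]
force: [0.2, -0.5, -0.0]
grip_width: 0.003
finger_force: 0.0
```

>>> {"fn": "arm_command", "kwargs": {
  "deltas": [
    {"travel": [0.07, 0.07, -0.1], "rot": [0, 0, 0], "jaw": -1},
    {"travel": [0.14, 0.14, -0.2], "rot": [0, 0, 0], "jaw": -1},
    {"travel": [0.21, 0.21, -0.35], "rot": [0, 0, 0], "jaw": -1},
    {"travel": [0.28, 0.28, -0.5], "rot": [0, 0, 0], "jaw": -1},
    {"travel": [0.355, 0.365, -0.65], "rot": [0, 0, 0], "jaw": -1},
    {"travel": [0.355, 0.365, -0.8], "rot": [0, 0, 0], "jaw": -1},
    {"travel": [0.355, 0.365, -0.92], "rot": [0, 0, 0], "jaw": -1},
    {"travel": [0.355, 0.365, -0.92], "rot": [0, 0, 0], "jaw": -1}
  ]
}}

```text
clock: 5.1
eef_pos: [0.4487, -0.009, 0.0988]
orientation: [-0.002, 0.705, 0.709, -0.001]
force: [-0.1, -0.3, 0.4]
grip_width: -0.003
finger_force: 0.0
```

Run:
```python
import cv2
from h import *
print(eyes.calibration("wrist"))
f=eyes.grab_frame("wrist")[:,:,::-1]; g=eyes.grab_frame("scene")[150:280,200:360,::-1]
cv2.imwrite("pics/w1.png",np.hstack([cv2.resize(f,(480,300)),cv2.resize(g,(320,260))[:, :] if 0 else cv2.copyMakeBorder(cv2.resize(g,(320,260)),0,40,0,0,cv2.BORDER_CONSTANT)]))
```

```text
{'K': array([[309.70691629,   0.        , 320.57798338],
       [  0.        , 309.70691629, 201.9406867 ],
       [  0.        ,   0.        ,   1.        ]]), 'eye': array([0.44802641, 0.05870887, 0.26172834]), 'orientation': array([ 0.1338983 ,  0.99098792,  0.00359455, -0.00112354])}
```

View pics/w1.png

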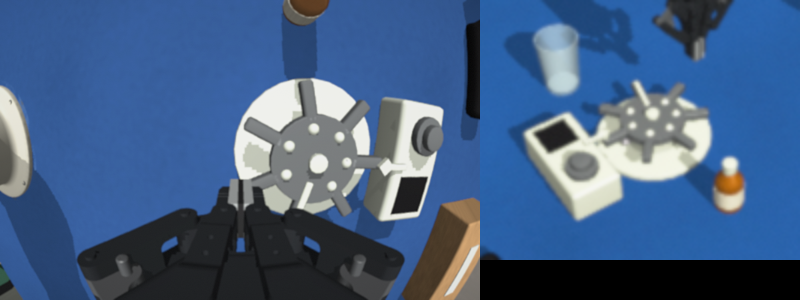

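Wrist view (shown at 0.75 scale): hub (319,163), arrow tip about (380,163), key (430,135). The bar is still two tabs clockwise of the arrow. I'll refine the pose from these points.

```bash
cat >> h.py <<'E'
def wback(u,v,z):
    K,e,M=cam("wrist"); d=np.array([u-K[0,2],v-K[1,2]]); r=np.hypot(*d); t=r/K[0,0]
    D=M@np.r_[np.sin(t)*d/r,np.cos(t)]; return e+D*(z-e[2])/D[2]
E
python3 - <<'E'
from h import *
for n,u,v,z in [("hub",319,163,.05),("ptr",380,162,.058),("key",430,134,.066),("keybase",428,136,.052),("tabL",305,83,.046),("tabUL",250,127,.046),("tabUR",364,105,.046),("cornerNear",379,97,.052)]: print(n,wback(u/.75,v/.75,z).round(4))
E
```

```text
hub [ 0.5285 -0.0121  0.05  ]
ptr [ 0.5978 -0.009   0.058 ]
key [0.6619 0.0256 0.066 ]
keybase [0.6737 0.0206 0.052 ]
tabL [0.51   0.0659 0.046 ]
tabUL [0.4583 0.0224 0.046 ]
tabUR [0.576  0.0487 0.046 ]
cornerNear [0.5906 0.0587 0.052 ]
```

Axis ≈ (0.527, -0.011), yaw ≈ 0 to -1°, key ≈ (0.662, 0.026). Lower into the gap and sweep the arc one click, gap centre to gap centre.

>>> {"fn": "arm_command", "kwargs": {
  "deltas": [
    {"travel": [0, 0, -0.06], "rot": [0, 0, 0], "jaw": -1},
    {"travel": [0, 0, -0.13], "rot": [0, 0, 0], "jaw": -1},
    {"travel": [0, 0, -0.2], "rot": [0, 0, 0], "jaw": -1},
    {"travel": [0, 0, -0.27], "rot": [0, 0, 0], "jaw": -1},
    {"travel": [0, 0, -0.34], "rot": [0, 0, 0], "jaw": -1},
    {"travel": [0, 0, -0.41], "rot": [0, 0, 0], "jaw": -1},
    {"travel": [0, 0, -0.48], "rot": [0, 0, 0], "jaw": -1},
    {"travel": [0, 0, -0.48], "rot": [0, 0, 0], "jaw": -1}
  ]
}}

```text
clock: 6.2
eef_pos: [0.4492, -0.0092, 0.0419]
orientation: [-0.001, 0.705, 0.71, -0.0]
force: [0.9, 0.1, -0.3]
grip_width: -0.004
finger_force: 0.0
```

>>> {"fn": "arm_command", "kwargs": {
  "deltas": [
    {"travel": [0.001, -0.036, 0], "rot": [0, 0, 0.027], "jaw": -1},
    {"travel": [0.004, -0.072, 0], "rot": [0, 0, 0.053], "jaw": -1},
    {"travel": [0.009, -0.107, 0], "rot": [0, 0, 0.08], "jaw": -1},
    {"travel": [0.016, -0.142, 0], "rot": [0, 0, 0.107], "jaw": -1},
    {"travel": [0.025, -0.176, 0], "rot": [0, 0, 0.134], "jaw": -1},
    {"travel": [0.036, -0.211, 0], "rot": [0, 0, 0.16], "jaw": -1},
    {"travel": [0.049, -0.245, 0], "rot": [0, 0, 0.187], "jaw": -1},
    {"travel": [0.064, -0.278, 0], "rot": [0, 0, 0.214], "jaw": -1}
  ]
}}

```text
clock: 7.2
eef_pos: [0.458, -0.043, 0.0432]
orientation: [0.0, 0.529, 0.849, 0.0]
force: [0.2, 0.3, 0.5]
grip_width: 0.002
finger_force: 0.0
```

>>> {"fn": "arm_command", "kwargs": {
  "deltas": [
    {"travel": [0.016, -0.032, 0], "rot": [0, 0, 0.027], "jaw": -1},
    {"travel": [0.035, -0.063, 0], "rot": [0, 0, 0.053], "jaw": -1},
    {"travel": [0.055, -0.093, 0], "rot": [0, 0, 0.08], "jaw": -1},
    {"travel": [0.076, -0.121, 0], "rot": [0, 0, 0.107], "jaw": -1},
    {"travel": [0.099, -0.149, 0], "rot": [0, 0, 0.134], "jaw": -1},
    {"travel": [0.124, -0.175, 0], "rot": [0, 0, 0.16], "jaw": -1},
    {"travel": [0.15, -0.199, 0], "rot": [0, 0, 0.187], "jaw": -1},
    {"travel": [0.178, -0.223, 0], "rot": [0, 0, 0.214], "jaw": -1}
  ]
}}

```text
clock: 8.2
eef_pos: [0.4793, -0.0697, 0.0431]
orientation: [0.0, 0.327, 0.945, -0.0]
force: [-0.4, -0.9, -0.3]
grip_width: 0.001
finger_force: 0.0
```

Run:
```python
import cv2
from h import *
f=eyes.grab_frame("wrist")[:,:,::-1]; g=eyes.grab_frame("scene")[150:280,200:360,::-1]
cv2.imwrite("pics/w2.png",np.hstack([cv2.resize(f,(480,300)),cv2.copyMakeBorder(cv2.resize(g,(320,260)),0,40,0,0,cv2.BORDER_CONSTANT)]))
print(telemetry.get_state()["eef_pos"],telemetry.get_state()["force"])
```

```text
[ 0.47953557 -0.06985255  0.04322168] [0.04722797 0.49277888 0.09316202]
```

View pics/w2.png

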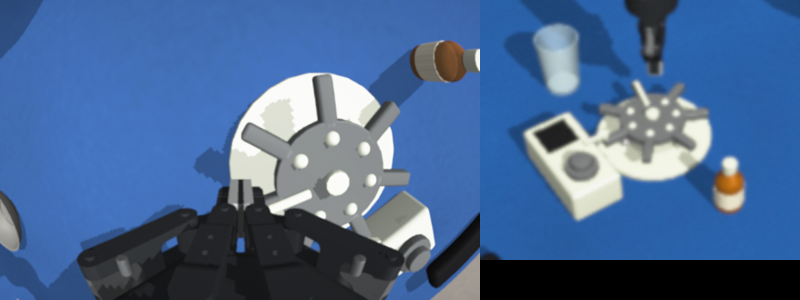

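Run:
```python
from h import *
p=telemetry.get_state()["eef_pos"]
for z in (.0,.019): print(proj("scene",[p-[0,0,z]]))
print(proj("scene",[[.527,-.011,.05]]), wback(240/.75,180/.75,.024), wback(337/.75,182/.75,.05),p)
print([wback(u/.75,v/.75,.046) for u,v in [(320,76),(246,130),(395,104),(268,212)]])
```

```text
[[287.19404486 190.40067423]]
[[287.45911108 194.97130629]]
[[284.99269622 206.42212322]] [ 0.48489976 -0.07463241  0.024     ] [ 0.52543743 -0.01076858  0.05      ] [ 0.47953557 -0.06985255  0.04322168]
[array([0.45199551, 0.0231658 , 0.046     ]), array([ 0.45080029, -0.04235145,  0.046     ]), array([0.50648424, 0.06708293, 0.046     ]), array([ 0.51339664, -0.06875715,  0.046     ])]
```

Run:
```python
import cv2
from h import *
f=eyes.grab_frame("wrist")[90:290,280:560,::-1]; g=eyes.grab_frame("scene")[165:240,240:345,::-1]
cv2.imwrite("pics/w3.png",np.hstack([cv2.resize(f,(400,286)),cv2.resize(g,(400,286),interpolation=cv2.INTER_CUBIC)]))
```

```text
(no output)
```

View pics/w3.png

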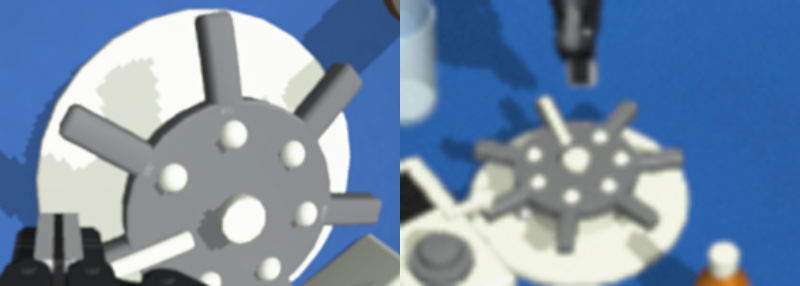

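Run:
```python
from h import *
for z in (.02,.04,.06,.08,.1): print(z,back("scene",287.8,186.5,z),wback(320.6,240,z))
s=telemetry.get_state();print(s["eef_pos"],s["q"],eyes.calibration("wrist")["eye"],eyes.calibration("wrist")["orientation"])
for u,v in [(582,82)]:pass
```

```text
0.02 [ 0.4543958  -0.10509902  0.02      ] [ 0.48582104 -0.07492604  0.02      ]
0.04 [ 0.4662239  -0.08631898  0.04      ] [ 0.47930656 -0.06979744  0.04      ]
0.06 [ 0.478052   -0.06753893  0.06      ] [ 0.47279208 -0.06466885  0.06      ]
0.08 [ 0.4898801  -0.04875889  0.08      ] [ 0.4662776  -0.05954025  0.08      ]
0.1 [ 0.5017082  -0.02997885  0.1       ] [ 0.45976311 -0.05441166  0.1       ]
[ 0.47900423 -0.0694883   0.04294923] [-3.94400655e-01  1.32437467e-01  1.98715137e+00  2.25157619e-05
  1.02181545e+00 -1.29652485e+00] [ 0.42527985 -0.02726435  0.20586647] [0.12104178 0.89177612 0.43198102 0.05896295]
```

The scene view shows blue shelf between the fingertip and the wheel, so the tip is still about 30 mm higher than I computed. The bar has not moved and no contact force was felt. I'm centred over a gap, so I'll lower in small, force-checked steps.

>>> {"fn": "arm_command", "kwargs": {
  "deltas": [
    {"travel": [0, 0, -0.015], "rot": [0, 0, 0], "jaw": -1},
    {"travel": [0, 0, -0.03], "rot": [0, 0, 0], "jaw": -1},
    {"travel": [0, 0, -0.045], "rot": [0, 0, 0], "jaw": -1},
    {"travel": [0, 0, -0.06], "rot": [0, 0, 0], "jaw": -1},
    {"travel": [0, 0, -0.075], "rot": [0, 0, 0], "jaw": -1},
    {"travel": [0, 0, -0.085], "rot": [0, 0, 0], "jaw": -1},
    {"travel": [0, 0, -0.085], "rot": [0, 0, 0], "jaw": -1},
    {"travel": [0, 0, -0.085], "rot": [0, 0, 0], "jaw": -1}
  ]
}}

```text
clock: 9.4
eef_pos: [0.479, -0.0695, 0.0327]
orientation: [0.0, 0.328, 0.945, 0.0]
force: [1.0, -0.0, 0.4]
grip_width: 0.0
finger_force: 0.0
```

Run:
```python
import cv2
from h import *
g=eyes.grab_frame("scene")
s=telemetry.get_state();print(s["eef_pos"],s["force"])
for z in (0,.019):print(proj("scene",[s["eef_pos"]-[0,0,z]]))
cv2.imwrite("pics/s4.png",g[:,:,::-1])
for r in range(176,206): print(r,g[r,284:292].mean(1).astype(int), g[r,287])
```

```text
[ 0.47899366 -0.06950887  0.03268135] [-0.01059032 -0.61372322  0.72795993]
[[287.55267286 192.93674317]]
[[287.81255905 197.45536759]]
176 [119 126 117  90  77  70  53  61] [89 91 91]
177 [120 127 117  86  67  63  55  70] [84 87 87]
178 [119 124 115  84  63  55  52  71] [82 85 86]
179 [102 107  98  72  55  47  46  70] [70 72 75]
180 [79 82 76 55 43 40 44 71] [53 56 56]
181 [49 54 50 35 27 28 49 83] [34 36 37]
182 [36 36 34 30 24 31 58 95] [28 30 32]
183 [ 58  44  36  33  36  51  85 106] [32 33 35]
184 [ 92  61  45  43  45  80 124 120] [41 43 46]
185 [102  70  47  44  49  80 122 126] [42 44 46]
186 [101  70  48  44  47  78 123 132] [42 44 46]
187 [101  70  48  43  45  75 122 131] [41 43 45]
188 [101  71  52  48  47  76 121 132] [46 48 52]
189 [102  87  75  70  70  89 124 133] [53 68 91]
190 [106 107 105 106 106 111 122 119] [ 64 102 153]
191 [104 105 103 103 104 105 108 105] [ 49  98 162]
192 [104 100  88  82  83  83  87  98] [ 33  79 136]
193 [103  94  80  74  74  74  75  85] [ 28  71 123]
194 [94 84 78 74 74 73 74 78] [ 30  70 123]
195 [86 78 76 75 73 75 76 74] [ 32  72 123]
196 [95 95 93 93 94 92 87 87] [ 68  87 124]
197 [122 122 121 119 121 118 112 110] [113 118 126]
198 [133 126 127 126 124 124 122 129] [126 127 126]
199 [149 127 123 125 123 125 135 166] [124 126 125]
200 [182 137 125 124 124 127 158 215] [124 125 124]
201 [201 147 125 124 125 128 157 215] [123 125 125]
202 [177 137 127 126 125 126 138 165] [126 128 126]
203 [153 159 163 157 142 129 127 130] [158 161 153]
204 [187 217 224 219 190 150 129 125] [223 226 209]
205 [225 234 236 236 225 181 138 126] [240 242 227]
```

The visible tip (row 189 against 197 expected) stands at about z 0.049, so the actual tip offset is about 35 mm off from nominal. I'll keep lowering stepwise.

>>> {"fn": "arm_command", "kwargs": {
  "deltas": [
    {"travel": [0, 0, -0.02], "rot": [0, 0, 0], "jaw": -1},
    {"travel": [0, 0, -0.04], "rot": [0, 0, 0], "jaw": -1},
    {"travel": [0, 0, -0.06], "rot": [0, 0, 0], "jaw": -1},
    {"travel": [0, 0, -0.08], "rot": [0, 0, 0], "jaw": -1},
    {"travel": [0, 0, -0.1], "rot": [0, 0, 0], "jaw": -1},
    {"travel": [0, 0, -0.12], "rot": [0, 0, 0], "jaw": -1},
    {"travel": [0, 0, -0.12], "rot": [0, 0, 0], "jaw": -1},
    {"travel": [0, 0, -0.12], "rot": [0, 0, 0], "jaw": -1}
  ]
}}

```text
clock: 10.45
eef_pos: [0.479, -0.0695, 0.0182]
orientation: [0.0, 0.328, 0.945, -0.0]
force: [0.6, 0.8, -0.2]
grip_width: -0.005
finger_force: 0.0
```

Run:
```python
import cv2
from h import *
g=eyes.grab_frame("scene"); t=eyes.grab_frame("top")
s=telemetry.get_state();print(s["eef_pos"],s["force"])
f=eyes.grab_frame("wrist")[90:290,280:560,::-1]; 
cv2.imwrite("pics/w5.png",np.hstack([cv2.resize(f,(400,286)),cv2.resize(g[165:240,240:345,::-1],(400,286),interpolation=cv2.INTER_CUBIC)]))
for r in range(184,198): print(r,g[r,284:292].mean(1).astype(int), g[r,287])
```

```text
[ 0.47900586 -0.06950588  0.01829276] [ 0.37191776  0.26752007 -0.53118158]
184 [71 78 74 56 44 39 44 69] [54 57 57]
185 [43 50 46 37 28 28 47 78] [36 38 38]
186 [38 37 31 31 28 32 55 89] [29 32 34]
187 [ 65  47  36  37  34  48  79 102] [35 38 40]
188 [ 94  67  47  42  44  69 106 117] [40 43 45]
189 [101  77  52  45  49  74 115 127] [42 45 48]
190 [103  79  53  43  45  67 110 133] [41 43 47]
191 [102  80  53  45  46  66 108 136] [43 45 48]
192 [105  91  61  51  53  74 110 132] [46 51 57]
193 [111 110  84  69  72  92 112 118] [53 66 88]
194 [100  95  80  76  75  84  90  89] [ 41  73 116]
195 [85 78 76 76 76 77 76 76] [ 34  73 123]
196 [95 93 94 92 93 92 88 87] [ 66  88 124]
197 [122 122 123 120 121 118 111 110] [114 119 127]
```

View pics/w5.png

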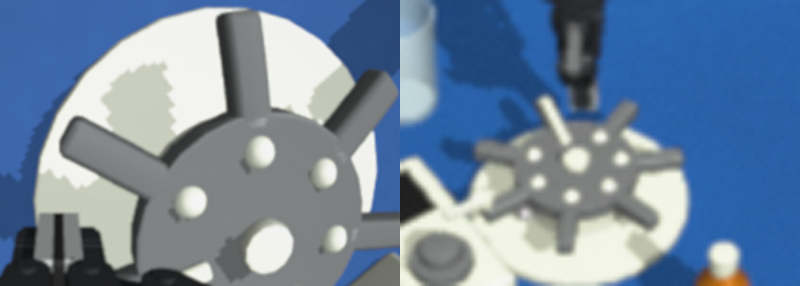

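The tip is now at about z 0.035, so the true tip is some 16 mm above the TCP reading. I'll lift, return to the gap on the robot's side, and go down to TCP ≈ 0.006.

>>> {"fn": "arm_command", "kwargs": {
  "deltas": [
    {"travel": [0, 0, 0.12], "rot": [0, 0, 0], "jaw": -1},
    {"travel": [0, 0, 0.24], "rot": [0, 0, 0], "jaw": -1},
    {"travel": [0, 0, 0.34], "rot": [0, 0, 0], "jaw": -1},
    {"travel": [-0.06, 0.12, 0.34], "rot": [0, 0, -0.086], "jaw": -1},
    {"travel": [-0.12, 0.24, 0.34], "rot": [0, 0, -0.172], "jaw": -1},
    {"travel": [-0.18, 0.36, 0.34], "rot": [0, 0, -0.258], "jaw": -1},
    {"travel": [-0.24, 0.5, 0.34], "rot": [0, 0, -0.344], "jaw": -1},
    {"travel": [-0.24, 0.5, 0.34], "rot": [0, 0, -0.428], "jaw": -1}
  ]
}}

```text
clock: 11.6
eef_pos: [0.4498, -0.0086, 0.0596]
orientation: [0.0, 0.706, 0.708, 0.0]
force: [0.8, 0.2, 0.5]
grip_width: -0.001
finger_force: 0.0
```

>>> {"fn": "arm_command", "kwargs": {
  "deltas": [
    {"travel": [0, 0, -0.06], "rot": [0, 0, 0], "jaw": -1},
    {"travel": [0, 0, -0.12], "rot": [0, 0, 0], "jaw": -1},
    {"travel": [0, 0, -0.18], "rot": [0, 0, 0], "jaw": -1},
    {"travel": [0, 0, -0.25], "rot": [0, 0, 0], "jaw": -1},
    {"travel": [0, 0, -0.32], "rot": [0, 0, 0], "jaw": -1},
    {"travel": [0, 0, -0.38], "rot": [0, 0, 0], "jaw": -1},
    {"travel": [0, 0, -0.44], "rot": [0, 0, 0], "jaw": -1},
    {"travel": [0, 0, -0.44], "rot": [0, 0, 0], "jaw": -1}
  ]
}}

```text
clock: 12.6
eef_pos: [0.4495, -0.0093, 0.0055]
orientation: [-0.001, 0.705, 0.71, -0.0]
force: [0.6, 0.5, 0.2]
grip_width: -0.003
finger_force: 0.0
```

No contact force at TCP z 0.0055, which confirms the offset. Now the arc.

>>> {"fn": "arm_command", "kwargs": {
  "deltas": [
    {"travel": [0.001, -0.036, 0], "rot": [0, 0, 0.027], "jaw": -1},
    {"travel": [0.004, -0.072, 0], "rot": [0, 0, 0.053], "jaw": -1},
    {"travel": [0.009, -0.107, 0], "rot": [0, 0, 0.08], "jaw": -1},
    {"travel": [0.016, -0.142, 0], "rot": [0, 0, 0.107], "jaw": -1},
    {"travel": [0.025, -0.176, 0], "rot": [0, 0, 0.134], "jaw": -1},
    {"travel": [0.036, -0.211, 0], "rot": [0, 0, 0.16], "jaw": -1},
    {"travel": [0.049, -0.245, 0], "rot": [0, 0, 0.187], "jaw": -1},
    {"travel": [0.064, -0.278, 0], "rot": [0, 0, 0.214], "jaw": -1}
  ]
}}

```text
clock: 13.6
eef_pos: [0.4576, -0.0427, 0.0063]
orientation: [-0.0, 0.529, 0.849, 0.0]
force: [-1.1, 1.5, 0.3]
grip_width: 0.001
finger_force: 0.7
```

Contact is now felt, about 1.9 N. I'll continue the arc.

>>> {"fn": "arm_command", "kwargs": {
  "deltas": [
    {"travel": [0.016, -0.032, 0], "rot": [0, 0, 0.027], "jaw": -1},
    {"travel": [0.035, -0.063, 0], "rot": [0, 0, 0.053], "jaw": -1},
    {"travel": [0.055, -0.093, 0], "rot": [0, 0, 0.08], "jaw": -1},
    {"travel": [0.076, -0.121, 0], "rot": [0, 0, 0.107], "jaw": -1},
    {"travel": [0.099, -0.149, 0], "rot": [0, 0, 0.134], "jaw": -1},
    {"travel": [0.124, -0.175, 0], "rot": [0, 0, 0.16], "jaw": -1},
    {"travel": [0.15, -0.199, 0], "rot": [0, 0, 0.187], "jaw": -1},
    {"travel": [0.178, -0.223, 0], "rot": [0, 0, 0.214], "jaw": -1}
  ]
}}

```text
clock: 14.6
eef_pos: [0.4796, -0.0698, 0.0065]
orientation: [0.0, 0.327, 0.945, -0.0]
force: [-0.0, 0.7, -0.7]
grip_width: -0.001
finger_force: 0.0
```

```bash
cat > bar.py <<'E'
# bar angle: brightness on rings at bar height, r 55..78, in the scene camera (white bar on grey tabs)
from h import *
import cv2
def bar(C=(.527,-.011)):
    g=cv2.GaussianBlur(eyes.grab_frame("scene"),(3,3),0).astype(float).min(2)
    o=[]
    for k in range(7):
        a=np.radians(-1)-k*2*np.pi/7
        P=[[C[0]+r*np.cos(a),C[1]+r*np.sin(a),.051] for r in np.linspace(.04,.076,10)]
        uv=proj("scene",P); v=cv2.remap(g.astype(np.float32),uv[:,:1].astype(np.float32),uv[:,1:].astype(np.float32),1)
        o.append(int(v.mean()))
    return o
if __name__=="__main__":
    print("clicks short 0..6 brightness:",bar()); s=telemetry.get_state(); print(s["clock"],s["eef_pos"],s["force"])
E
python3 bar.py
python3 - <<'E'
import cv2
g=cv2.imread("pics/s4.png")[:,:,::-1]
import bar,h
class F:
    grab_frame=staticmethod(lambda n:g)
    calibration=staticmethod(h.eyes.calibration)
bar.eyes=F; print("before",bar.bar())
E
```

```text
clicks short 0..6 brightness: [152, 190, 109, 85, 141, 152, 137]
14.65 [ 0.48010283 -0.07020548  0.00669166] [-0.57097116  0.19008674  0.55933169]
before [151, 105, 170, 84, 140, 153, 136]
```

The wheel has moved one click (brightest position went from 2 to 1 clicks short), and the force has dropped to zero. Repeat once.

>>> {"fn": "arm_command", "kwargs": {
  "deltas": [
    {"travel": [0, 0, 0.14], "rot": [0, 0, 0], "jaw": -1},
    {"travel": [0, 0, 0.28], "rot": [0, 0, 0], "jaw": -1},
    {"travel": [0, 0, 0.44], "rot": [0, 0, 0], "jaw": -1},
    {"travel": [-0.06, 0.12, 0.44], "rot": [0, 0, -0.086], "jaw": -1},
    {"travel": [-0.12, 0.24, 0.44], "rot": [0, 0, -0.172], "jaw": -1},
    {"travel": [-0.18, 0.36, 0.44], "rot": [0, 0, -0.258], "jaw": -1},
    {"travel": [-0.24, 0.5, 0.44], "rot": [0, 0, -0.344], "jaw": -1},
    {"travel": [-0.24, 0.5, 0.44], "rot": [0, 0, -0.428], "jaw": -1}
  ]
}}

```text
clock: 15.65
eef_pos: [0.4503, -0.0086, 0.0603]
orientation: [0.001, 0.706, 0.708, 0.0]
force: [0.3, -0.5, 0.7]
grip_width: -0.003
finger_force: 0.0
```

>>> {"fn": "arm_command", "kwargs": {
  "deltas": [
    {"travel": [0, 0, -0.06], "rot": [0, 0, 0], "jaw": -1},
    {"travel": [0, 0, -0.12], "rot": [0, 0, 0], "jaw": -1},
    {"travel": [0, 0, -0.18], "rot": [0, 0, 0], "jaw": -1},
    {"travel": [0, 0, -0.25], "rot": [0, 0, 0], "jaw": -1},
    {"travel": [0, 0, -0.32], "rot": [0, 0, 0], "jaw": -1},
    {"travel": [0, 0, -0.38], "rot": [0, 0, 0], "jaw": -1},
    {"travel": [0, 0, -0.44], "rot": [0, 0, 0], "jaw": -1},
    {"travel": [0, 0, -0.44], "rot": [0, 0, 0], "jaw": -1}
  ]
}}

```text
clock: 16.65
eef_pos: [0.4498, -0.0094, 0.0055]
orientation: [-0.001, 0.705, 0.71, -0.0]
force: [0.7, 0.7, 0.3]
grip_width: 0.0
finger_force: 0.0
```

>>> {"fn": "arm_command", "kwargs": {
  "deltas": [
    {"travel": [0.001, -0.036, 0], "rot": [0, 0, 0.027], "jaw": -1},
    {"travel": [0.004, -0.072, 0], "rot": [0, 0, 0.053], "jaw": -1},
    {"travel": [0.009, -0.107, 0], "rot": [0, 0, 0.08], "jaw": -1},
    {"travel": [0.016, -0.142, 0], "rot": [0, 0, 0.107], "jaw": -1},
    {"travel": [0.025, -0.176, 0], "rot": [0, 0, 0.134], "jaw": -1},
    {"travel": [0.036, -0.211, 0], "rot": [0, 0, 0.16], "jaw": -1},
    {"travel": [0.049, -0.245, 0], "rot": [0, 0, 0.187], "jaw": -1},
    {"travel": [0.064, -0.278, 0], "rot": [0, 0, 0.214], "jaw": -1}
  ]
}}

```text
clock: 17.65
eef_pos: [0.4578, -0.0428, 0.0063]
orientation: [-0.0, 0.529, 0.849, 0.0]
force: [-1.8, 1.2, 0.5]
grip_width: 0.003
finger_force: 0.9
```

>>> {"fn": "arm_command", "kwargs": {
  "deltas": [
    {"travel": [0.016, -0.032, 0], "rot": [0, 0, 0.027], "jaw": -1},
    {"travel": [0.035, -0.063, 0], "rot": [0, 0, 0.053], "jaw": -1},
    {"travel": [0.055, -0.093, 0], "rot": [0, 0, 0.08], "jaw": -1},
    {"travel": [0.076, -0.121, 0], "rot": [0, 0, 0.107], "jaw": -1},
    {"travel": [0.099, -0.149, 0], "rot": [0, 0, 0.134], "jaw": -1},
    {"travel": [0.124, -0.175, 0], "rot": [0, 0, 0.16], "jaw": -1},
    {"travel": [0.15, -0.199, 0], "rot": [0, 0, 0.187], "jaw": -1},
    {"travel": [0.178, -0.223, 0], "rot": [0, 0, 0.214], "jaw": -1}
  ]
}}

```text
clock: 18.65
eef_pos: [0.4798, -0.0699, 0.0065]
orientation: [0.0, 0.327, 0.945, -0.0]
force: [0.1, 0.2, 0.1]
grip_width: -0.003
finger_force: 0.0
```

```bash
python3 bar.py
```

```text
clicks short 0..6 brightness: [209, 105, 109, 86, 140, 152, 136]
18.7 [ 0.48033708 -0.07032818  0.00668766] [ 0.36164063 -1.04560015  0.28332081]
```

The bar is at the arrow. Lift straight up, then move over to the key.

>>> {"fn": "arm_command", "kwargs": {
  "deltas": [
    {"travel": [0, 0, 0.12], "rot": [0, 0, 0], "jaw": -1},
    {"travel": [0, 0, 0.25], "rot": [0, 0, 0], "jaw": -1},
    {"travel": [0, 0, 0.4], "rot": [0, 0, 0], "jaw": -1},
    {"travel": [0, 0, 0.55], "rot": [0, 0, 0], "jaw": -1},
    {"travel": [0, 0, 0.7], "rot": [0, 0, 0], "jaw": -1},
    {"travel": [0, 0, 0.85], "rot": [0, 0, 0], "jaw": -1},
    {"travel": [0, 0, 1], "rot": [0, 0, 0], "jaw": -1},
    {"travel": [0, 0, 1], "rot": [0, 0, 0], "jaw": -1}
  ]
}}

```text
clock: 19.7
eef_pos: [0.4809, -0.0702, 0.1288]
orientation: [0.003, 0.328, 0.945, -0.0]
force: [0.3, 0.2, 0.1]
grip_width: -0.004
finger_force: 0.0
```

>>> {"fn": "arm_command", "kwargs": {
  "deltas": [
    {"travel": [0.12, 0.06, 0], "rot": [0, 0, -0.05], "jaw": -1},
    {"travel": [0.24, 0.12, 0], "rot": [0, 0, -0.1], "jaw": -1},
    {"travel": [0.36, 0.18, 0], "rot": [0, 0, -0.15], "jaw": -1},
    {"travel": [0.48, 0.24, 0], "rot": [0, 0, -0.2], "jaw": -1},
    {"travel": [0.6, 0.3, 0], "rot": [0, 0, -0.25], "jaw": -1},
    {"travel": [0.72, 0.36, 0], "rot": [0, 0, -0.3], "jaw": -1},
    {"travel": [0.84, 0.43, 0], "rot": [0, 0, -0.36], "jaw": -1},
    {"travel": [0.96, 0.5, 0], "rot": [0, 0, -0.428], "jaw": -1}
  ]
}}

```text
clock: 20.7
eef_pos: [0.5945, -0.0093, 0.1256]
orientation: [-0.0, 0.706, 0.708, -0.0]
force: [-0.2, -0.1, -0.9]
grip_width: 0.002
finger_force: 0.0
```

```bash
python3 - <<'E'
import cv2
from h import *
s=telemetry.get_state(); print(s["clock"],s["eef_pos"],s["orientation"])
np.save("wc.npy",np.array([1])); f=eyes.grab_frame("wrist")
cv2.imwrite("pics/w9.png",f[:,:,::-1])
E
python3 bar.py
```

```text
20.7 [ 0.59449336 -0.00926657  0.12561658] [-4.66369087e-04  7.06414480e-01  7.07798187e-01 -3.01728378e-04]
clicks short 0..6 brightness: [208, 104, 108, 84, 139, 151, 135]
20.8 [ 0.59497743 -0.00902363  0.12571726] [-0.9912679   0.26735542  0.47756975]
```

View pics/w9.png

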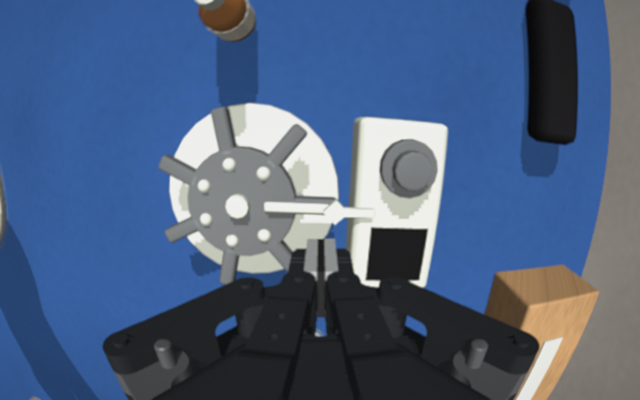

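The bar lies in line under the arrow (arrow tip about (325,212)), and the key's top face is at (414,168).

Run:
```python
from h import *
for n,u,v,z in [("hub",236,206,.05),("ptr",324,212,.058),("key",414,168,.064),("key",414,168,.07),("collar",408,168,.056),("cTR",447,126,.052),("cTL",357,118,.052)]: print(n,z,wback(u,v,z).round(4))
```

```text
hub 0.05 [ 0.5247 -0.011   0.05  ]
ptr 0.058 [ 0.597  -0.0129  0.058 ]
key 0.064 [0.6646 0.024  0.064 ]
key 0.07 [0.6627 0.0249 0.07  ]
collar 0.056 [0.6622 0.0226 0.056 ]
cTR 0.052 [0.6949 0.0573 0.052 ]
cTL 0.052 [0.6214 0.0597 0.052 ]
```

>>> {"fn": "arm_command", "kwargs": {
  "deltas": [
    {"travel": [0.14, 0.07, 0], "rot": [0, 0, 0], "jaw": -1},
    {"travel": [0.28, 0.14, 0], "rot": [0, 0, 0], "jaw": -1},
    {"travel": [0.42, 0.21, 0], "rot": [0, 0, 0], "jaw": -1},
    {"travel": [0.56, 0.275, 0], "rot": [0, 0, 0], "jaw": -1},
    {"travel": [0.56, 0.275, -0.1], "rot": [0, 0, 0], "jaw": -1},
    {"travel": [0.56, 0.275, -0.22], "rot": [0, 0, 0], "jaw": -1},
    {"travel": [0.56, 0.275, -0.34], "rot": [0, 0, 0], "jaw": -1},
    {"travel": [0.56, 0.275, -0.42], "rot": [0, 0, 0], "jaw": -1}
  ]
}}

```text
clock: 21.8
eef_pos: [0.6605, 0.0231, 0.0739]
orientation: [-0.001, 0.705, 0.709, -0.001]
force: [0.8, -0.4, -0.4]
grip_width: -0.007
finger_force: 0.0
```

Run:
```python
import cv2
from h import *
s=telemetry.get_state(); print(s["clock"],s["eef_pos"],s["force"])
a=cv2.resize(eyes.grab_frame("scene")[165:255,205:315,::-1],(440,360),interpolation=cv2.INTER_CUBIC)
b=cv2.resize(eyes.grab_frame("wrist")[100:300,240:440,::-1],(360,360)); cv2.imwrite("pics/k1.png",np.hstack([a,b]))
```

```text
21.8 [0.66053934 0.0231276  0.0739241 ] [ 0.80713302 -0.35072813 -0.38748102]
```

View pics/k1.png

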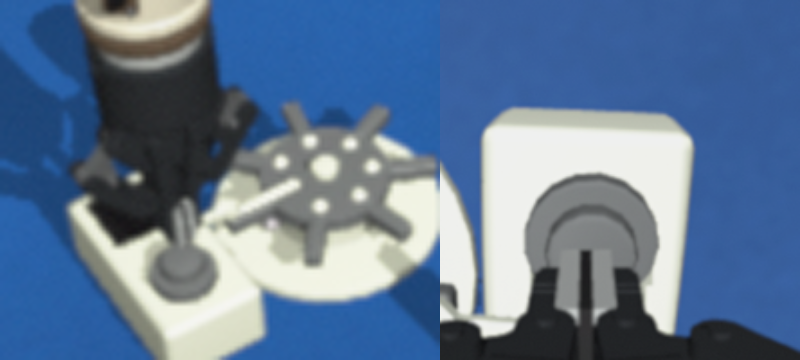

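The tip is centred just above the key, and this was the last picture. Descend stepwise, watching the force.

>>> {"fn": "arm_command", "kwargs": {
  "deltas": [
    {"travel": [0, 0, -0.015], "rot": [0, 0, 0], "jaw": -1},
    {"travel": [0, 0, -0.03], "rot": [0, 0, 0], "jaw": -1},
    {"travel": [0, 0, -0.045], "rot": [0, 0, 0], "jaw": -1},
    {"travel": [0, 0, -0.06], "rot": [0, 0, 0], "jaw": -1},
    {"travel": [0, 0, -0.075], "rot": [0, 0, 0], "jaw": -1},
    {"travel": [0, 0, -0.09], "rot": [0, 0, 0], "jaw": -1},
    {"travel": [0, 0, -0.1], "rot": [0, 0, 0], "jaw": -1},
    {"travel": [0, 0, -0.1], "rot": [0, 0, 0], "jaw": -1}
  ]
}}

```text
clock: 22.9
eef_pos: [0.6617, 0.0233, 0.0636]
orientation: [-0.0, 0.705, 0.71, -0.0]
force: [0.5, -0.4, 0.9]
grip_width: 0.002
finger_force: 0.0
```

Run:
```python
from h import *
s=telemetry.get_state(); print(proj("scene",[s["eef_pos"]+[0,0,z] for z in(0,.016)]), proj("scene",[[.662,.024,.064]]))
g=eyes.grab_frame("scene")
for r in range(214,244,1): print(r,g[r,246:256].mean(1).astype(int))
```

```text
[[250.17990729 231.34506499]
 [249.55189686 227.31024649]] [[250.20893583 231.4620725 ]]
214 [42 42 39 31 33 38 41 43 43 49]
215 [42 40 39 32 32 36 40 43 47 56]
216 [40 42 43 37 35 36 44 44 52 65]
217 [41 42 44 45 51 60 58 48 60 84]
218 [ 41  43  45  54  78  98  97  73  81 136]
219 [ 40  43  54  77  92 116 131 105 111 181]
220 [ 38  46  80 116 108 111 138 115 117 181]
221 [ 39  56 100 140 128 108 138 117 105 160]
222 [ 42  57 101 148 143 112 138 130 106 161]
223 [ 40  55  95 141 143 109 130 139 113 167]
224 [ 41  52  85 132 142 111 121 143 144 199]
225 [ 44  48  77 128 145 116 122 156 181 220]
226 [ 64  46  71 120 142 119 121 158 178 207]
227 [ 86  56  68 111 141 120 115 146 147 154]
228 [101  79  84 112 139 124 110 127 126 124]
229 [110 103 108 117 126 115 118 125 125 118]
230 [115 117 120 122 124 123 127 130 124 113]
231 [115 121 125 125 126 128 129 129 121 109]
232 [106 118 123 126 128 130 129 123 112 103]
233 [ 92 106 115 121 124 124 120 113 107 111]
234 [ 98  96 103 108 112 113 111 109 114 121]
235 [114 107 106 108 109 112 115 116 122 125]
236 [122 119 119 120 120 121 123 125 126 125]
237 [115 118 121 122 123 123 124 124 122 116]
238 [101 106 113 116 118 118 116 115 116 125]
239 [129 111 108 111 112 115 120 126 142 179]
240 [195 167 153 153 154 159 170 182 195 223]
241 [230 226 224 224 224 225 227 229 231 236]
242 [237 236 236 236 236 236 236 236 237 238]
243 [237 237 236 237 237 237 237 238 240 242]
```

>>> {"fn": "arm_command", "kwargs": {
  "deltas": [
    {"travel": [0, 0, -0.01], "rot": [0, 0, 0], "jaw": -1},
    {"travel": [0, 0, -0.02], "rot": [0, 0, 0], "jaw": -1},
    {"travel": [0, 0, -0.03], "rot": [0, 0, 0], "jaw": -1},
    {"travel": [0, 0, -0.04], "rot": [0, 0, 0], "jaw": -1},
    {"travel": [0, 0, -0.05], "rot": [0, 0, 0], "jaw": -1},
    {"travel": [0, 0, -0.06], "rot": [0, 0, 0], "jaw": -1},
    {"travel": [0, 0, -0.07], "rot": [0, 0, 0], "jaw": -1},
    {"travel": [0, 0, -0.07], "rot": [0, 0, 0], "jaw": -1}
  ]
}}

```text
clock: 23.95
eef_pos: [0.6617, 0.0233, 0.0552]
orientation: [-0.0, 0.705, 0.709, -0.0]
force: [-0.1, -0.3, -0.0]
grip_width: 0.001
finger_force: 0.0
```

>>> {"fn": "arm_command", "kwargs": {
  "deltas": [
    {"travel": [0, 0, -0.005], "rot": [0, 0, 0], "jaw": -1},
    {"travel": [0, 0, -0.01], "rot": [0, 0, 0], "jaw": -1},
    {"travel": [0, 0, -0.015], "rot": [0, 0, 0], "jaw": -1},
    {"travel": [0, 0, -0.02], "rot": [0, 0, 0], "jaw": -1},
    {"travel": [0, 0, -0.025], "rot": [0, 0, 0], "jaw": -1},
    {"travel": [0, 0, -0.03], "rot": [0, 0, 0], "jaw": -1},
    {"travel": [0, 0, -0.035], "rot": [0, 0, 0], "jaw": -1},
    {"travel": [0, 0, -0.035], "rot": [0, 0, 0], "jaw": -1}
  ]
}}

```text
clock: 24.95
eef_pos: [0.6618, 0.0233, 0.0513]
orientation: [0.0, 0.705, 0.71, 0.0]
force: [-0.7, 0.3, 2.7]
grip_width: 0.0
finger_force: 1.3
```

>>> {"fn": "arm_command", "kwargs": {
  "deltas": [
    {"travel": [0, 0, -0.005], "rot": [0, 0, 0], "jaw": -1},
    {"travel": [0, 0, -0.01], "rot": [0, 0, 0], "jaw": -1},
    {"travel": [0, 0, -0.015], "rot": [0, 0, 0], "jaw": -1},
    {"travel": [0, 0, -0.02], "rot": [0, 0, 0], "jaw": -1},
    {"travel": [0, 0, -0.025], "rot": [0, 0, 0], "jaw": -1},
    {"travel": [0, 0, -0.03], "rot": [0, 0, 0], "jaw": -1},
    {"travel": [0, 0, -0.03], "rot": [0, 0, 0], "jaw": -1},
    {"travel": [0, 0, -0.03], "rot": [0, 0, 0], "jaw": -1}
  ]
}}

```text
clock: 25.95
eef_pos: [0.6619, 0.0233, 0.0477]
orientation: [0.0, 0.705, 0.71, 0.0]
force: [-1.4, 1.7, 4.2]
grip_width: -0.002
finger_force: 2.4
```

Nearly down. A couple more millimetres until the force steps up at the stop.

>>> {"fn": "arm_command", "kwargs": {
  "deltas": [
    {"travel": [0, 0, -0.005], "rot": [0, 0, 0], "jaw": -1},
    {"travel": [0, 0, -0.01], "rot": [0, 0, 0], "jaw": -1},
    {"travel": [0, 0, -0.015], "rot": [0, 0, 0], "jaw": -1},
    {"travel": [0, 0, -0.02], "rot": [0, 0, 0], "jaw": -1},
    {"travel": [0, 0, -0.02], "rot": [0, 0, 0], "jaw": -1},
    {"travel": [0, 0, -0.02], "rot": [0, 0, 0], "jaw": -1},
    {"travel": [0, 0, -0.02], "rot": [0, 0, 0], "jaw": -1},
    {"travel": [0, 0, -0.02], "rot": [0, 0, 0], "jaw": -1}
  ]
}}

```text
clock: 26.95
eef_pos: [0.662, 0.0233, 0.0474]
orientation: [0.0, 0.705, 0.71, -0.0]
force: [-8.4, 0.3, 15.7]
grip_width: -0.002
finger_force: 7.8
```

The stop is reached: 15.7 N, with about 6 mm of travel. Release and rise clear.

>>> {"fn": "arm_command", "kwargs": {
  "deltas": [
    {"travel": [0, 0, 0.03], "rot": [0, 0, 0], "jaw": -1},
    {"travel": [0, 0, 0.08], "rot": [0, 0, 0], "jaw": -1},
    {"travel": [0, 0, 0.16], "rot": [0, 0, 0], "jaw": -1},
    {"travel": [0, 0, 0.3], "rot": [0, 0, 0], "jaw": -1},
    {"travel": [0, 0, 0.5], "rot": [0, 0, 0], "jaw": -1},
    {"travel": [0, 0, 0.7], "rot": [0, 0, 0], "jaw": -1},
    {"travel": [0, 0, 0.9], "rot": [0, 0, 0], "jaw": -1},
    {"travel": [0, 0, 0.9], "rot": [0, 0, 0], "jaw": -1}
  ]
}}

```text
clock: 27.95
eef_pos: [0.6638, 0.023, 0.1566]
orientation: [0.002, 0.705, 0.71, 0.002]
force: [0.3, -0.3, -0.6]
grip_width: -0.004
finger_force: 0.0
```

```bash
python3 bar.py
python3 - <<'E'
from h import *
import cv2
g=eyes.grab_frame("scene").astype(int); o=cv2.imread("pics/scene0.png")[:,:,::-1].astype(int)
for n,(u,v) in dict(key=(251,232),bottle=(324,242),tumbler=(238,180),dish=(270,123),spoon=(443,265),bp=(390,348)).items():
    print(n,abs(g-o)[v-8:v+9,u-10:u+11].mean().round(1))
E
```

```text
clicks short 0..6 brightness: [207, 104, 108, 83, 138, 150, 135]
28.0 [0.6625531  0.02318134 0.1545067 ] [-0.72768715  0.61130747 -1.24994292]
key 1.8
bottle 1.7
tumbler 118.7
dish 17.9
spoon 1.7
bp 1.3
```

The key is back up and the bar is at the arrow. From this camera the gripper likely hides the tumbler and its shadow may cover the dish, so I'll check both in the top view before handing in.

Run:
```python
from h import *
import cv2
g=eyes.grab_frame("top").astype(int); o=cv2.imread("pics/top0.png")[:,:,::-1].astype(int)
for n,(u,v) in dict(bottle=(286,197),tumbler=(385,177),dish=(447,251)).items():
    t=o[v-12:v+13,u-12:u+13].astype(np.float32); r=cv2.matchTemplate(g[v-24:v+25,u-24:u+25].astype(np.float32),t,cv2.TM_CCOEFF_NORMED)
    print(n,cv2.minMaxLoc(r)[1],np.array(cv2.minMaxLoc(r)[3])-12)
```

```text
bottle 0.2385140061378479 [0 0]
tumbler 0.9995456337928772 [0 0]
dish 0.7794191241264343 [0 1]
```

```bash
python3 -c "
from station import arm; print(arm.job_done())"
```

```text
the job is handed in; nothing more can be done
None
```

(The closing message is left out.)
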